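Isolate the bottle coder, load a flask against its roller switch, switch back on

TASK

Set up the bottle coder for its next bottle. First flip the coder's isolator, the big toggle between the two guard bars on the sloping console, down to off; then stand the flat stoppered flask on the coder's bed with a broad face along the white guide rails and slide it fully home against the end stop, so that it pushes the roller arm over until it trips; let go and flip the isolator back up to on. Leave the two small toggles alone and do not shift or knock over the flask's neighbours or anything else on the bench.

Things in the scene. Friction and masses are not known exactly. Their poses are not given: they have to be found in the camera images.
- coder: Bottle coder, fixed. Origin: on the bench surface under the flask's centre when the flask is home. x points from the open side (facing the robot) across the bed to the guide rails, y along the rails to the end stop, z up. Bed: flat, top at z 24 mm, x -50 to 120, y -140 to 100. Behind the rails: print head (y -49 to -3, up to z 107), column (radius 9 at x 106 y -64, up to z 170), limit switch.
- rail_face (a point): Point on the front face of the coder's lower white guide rail (axes as the coder's), at its x 21.5, y -45, z 43 mm. The two rails run along y from -135 to 45, at z 36 to 50 and 95 to 109; the 40 mm thick flask home leaves 1.5 mm to them.
- stop_face (a point): Middle of the steel end stop's face, at x 0, y 34, z 36 mm of the coder; the stop is 34 mm wide and its top is at z 48. The roller arm crosses above it, so the flask cannot be lowered straight into the home spot: set it down with its centre at coder y -50 or less and slide it to +y. It meets the roller about 29 mm before home.
- roller_arm (a joint): Angle of the limit switch's roller arm, rad: 0 at rest, growing as the roller is pushed towards the end stop. Upright pivot behind the rails at x 46 y 40 mm of the coder. It trips at 0.42 and reads about 0.66 with the flask home. Light return spring, 0.3 N at rest to 1 N at home, weaker than the flask's friction on the bed, so a released flask stays.
- roller (a point): Centre of the roller (diameter 18 mm, 10 mm high, black plastic) at the end of the 46 mm steel arm; at rest at x 8 y 14 z 70 mm of the coder.
- console: Grey desk console, fixed, 150 deep x 240 wide. Origin: on the bench under its middle. x points away from the operator, up the slope; y left along the row of toggles (isolator at y 0, small ones at y 70 and -70). The flat panel is 38 mm high at x -75, 70 at x 0, 102 at x 75 (slope 0.40 rad). Two 7 mm guard bars at y 34 and -34, 68 mm long up the slope, stand 30 mm off the panel.
- isolator (a joint): Isolator toggle, rad: +0.35 on (bat up the slope, almost upright), -0.35 off (bat leaning down to the operator), 0 the snap-over centre, square to the panel, that is leaning 0.40 rad from vertical to the operator. Pushed near the tip it takes 5 to 6 N at first, falling to nothing at the centre; past it, it snaps over by itself and stays. Starts on.
- isolator_pivot (a point): Pivot of the isolator's bat, at x -1.6, y 0, z 73.7 mm of the console (axes as the console's); the bat turns about the y axis. Its tip point is 46 mm away and it ends 6 mm past that; round steel, 13 mm thick near the tip, tapering to 7 mm at the foot.
- isolator_tip (a point): Tip point of the isolator's bat: on its axis, 46 mm from its pivot.
- belt_toggle (a joint): Small toggle at the console's y +70 (28 mm bat, 9 mm thick): starts off, near -0.35; leave it.
- lamp_toggle (a joint): Small toggle at the console's y -70 (28 mm bat, 9 mm thick): starts on, near +0.35; leave it.
- flask: The flat amber glass flask: body 40 x 68 mm in plan (40 along its x, 68 along its y) and 100 mm high, round neck (diameter 26, z 114 to 132) and round wooden stopper (diameter 32, z 132 to 165); 165 mm tall in all, about 0.42 kg. The stopper is fast, so the flask can be lifted by it. Both broad faces are alike. Origin: centre of its underside. Starts upright on the mat.
- mat: Black rubber mat, fixed, 300 x 150 x 5 mm, origin under its centre, x along its length. Flask, tall bottle and jar stand in a zigzag row along it in any order, about 108 mm apart.
- tall_bottle: Bystander: clear round bottle, diameter 74, 270 mm tall, on the mat. Origin: centre of its underside.
- jar: Bystander: round jar, diameter 64, 105 mm tall, on the mat. Origin: centre of its underside.
- vial: Bystander: small sample bottle, diameter 30, 78 mm tall, on the mat. Origin: centre of its underside.
- jigger: Bystander: waisted steel measure, diameter 40, 78 mm tall, on the mat. Origin: centre of its underside.
- square_bottle: Bystander: small square bottle, 46 x 46, 132 mm tall, in front of the console. Origin: centre of its underside.
- ink_bottle: Bystander: white round ink bottle, diameter 48, 95 mm tall, in front of the coder's bed. Origin: centre of its underside.
- funnel: Bystander: steel funnel standing mouth down, diameter 104, 118 mm tall, at the far side of the bench. Origin: centre of its mouth, on the bench.
Not all that is in view belongs to the job. What is shaped like the flask but blue or yellow is not meant.

How it is judged:
By the outcome, as a careful person would: the job done as asked, in the order asked, and still so for the second after the job is handed in, with the robot touching nothing.
It also fails if it takes over 72 s, if anything falls off the work surface, if the arm or the gripper's body presses on something with over 40 N, if the wrist force passes 120 N, or if a joint passes its speed limit or range.

ROBOT

A 7-joint arm with a two-finger parallel gripper is mounted at the origin on the work surface. World frame = base frame: x ahead of the robot, y to its left, z up, the work surface at z = 0. Lengths are in m, angles in degrees, forces in N, time in s.
With the tool pointing down it reaches from about 0.4 to 0.875 m from the base axis. Payload 4.4 kg.
Tool frame: the origin (TCP) lies on the centre line of the jaws, within the pads' length; the fingertips stand tip_reach ahead of it and the grasp point (between the pads) lies 5 mm behind it (tip_reach is the distance from the TCP to the fingertips, in m); z points along the fingers, x is the direction in which the jaws open and shut, and the axes are right-handed (so a half turn about z gives the same grasp; the last joint's range is limited). The gripper opens to 85 mm and grips with 20 to 120 N. Pads are 22 mm wide; open, the fingers measure 114 mm over their backs; the gripper's body (76 mm by 85 mm) begins 54 mm behind the grasp point. The pads swing forward as they close: fully open they stand 13 mm farther back than shut.
Start: joints at [-76.994, 36.005, 2.206, 86.941, -1.547, 57.084, -1.146], TCP at [0.188, 0.622, 0.245] pointing down, gripper open.
Joint ranges: [-175.42, 175.42], [-21.48, 121.26], [-71.46, 75.88], [10.55, 141.38], [-63.04, 243.04], [13.31, 113.54], [-168.57, 168.57]. Speed limits (degrees/s): [147.25, 147.25, 180, 180, 180, 180, 180].

INTERFACE

Orientations are given as a 3x3 rotation matrix whose columns are the frame's x, y, z axes.
In Python, from plant import sense, grab_frame, camera_params, sign_off, tip_reach gives the robot as it stands.
- The arm moves only by the tool carry_out, never from a script. Its arguments are lists of equal length, an entry for each row: "dp": the shift along the tool's x, y, z in cm, a list of three; "angular": the turn, a rotation vector about the tool's x, y, z in rad, a list of three. A call has 1 to 8 rows; each row shifts and turns the commanded pose from where the row before left it, along the tool's axes as they then stand; what a row does not reach is not made up. A row lasts 1/12 s, in which the tool goes at most 41.7 mm and 7.16 degrees, less where a joint would pass 70% of its speed; a pose out of reach is approached as far as the arm can. A call with a gripper value outside its range is refused whole. "grip" is the closure in counts, from 0 (fully open) to 255 (shut), set as the call begins (left out, the last holds). The fingers move at their own pace and stop on an object; "force" is the grip in N (left out, the last holds). Time passes only in rows, so rows that do not move let the fingers close. It gives the time, the measured TCP pose, the force and the opening at its end, in the units of the state.
- sense(): the state, without advancing time (a new reading comes with each control period).
- grab_frame(name): name is "scene" or "side" or "wrist"; returns the picture (400x640x3 uint8, red, green, blue); there is no depth.
- camera_params(name): a dict with "camera_matrix" (3x3 intrinsics, pixels), "position" and "orientation" of the camera in the world. Camera axes: x right, y down, z forward; pixel columns grow to the right and rows downward; lengths in m; the calibration is good to about 2 mm. A picture is of the moment at which its call begins: read the wrist's pose just before it. camera_params takes no time and is no camera call; for the wrist camera it gives the pose at the moment of the call.
- sign_off(): hands the job in, once; it reports no verdict.
The state is a dict: "time": time; "joints": joint angles; "joint_velocities": joint speeds; "joint_efforts": joint torques, N m; "tool_pos": TCP position; "tool_rot": TCP orientation; "contact_force": force on the tool from outside, world axes, zero at the start; "torque": the same for the moment, N m; "finger_gap": finger opening in m.
Only numpy, scipy, OpenCV 4.12 (cv2) and the standard library are available. Lean on these libraries where they do the work, as an engineer would, in place of code of your own. Each camera call takes 0.05 s, during which the arm holds its last target. There are 200 camera calls.

## Working session

There is one attempt and no reset: what is moved stays moved. The work goes in short steps, Python scripts to look and compute and a tool call to move; the robot and the scene stay as the last step left them, time stands still between calls to the robot, and variables do not carry over. Pictures are saved under pics/ and viewed, about 8 in all and at most 12, crops included, and the job is handed in when it is done.

Besides the shell and the picture viewer there is one more tool, called as name(argument=value, ...) on one line, values as JSON. carry_out: Moves the arm, as the interface text tells. Its arguments: {"type":"object","properties":{"dp":{"type":"array","items":{"type":"array","items":{"type":"number"}}},"angular":{"type":"array","items":{"type":"array","items":{"type":"number"}}},"grip":{"type":"number"},"force":{"type":"number"}},"required":["dp","angular"]}

```bash
mkdir -p pics; ls; python3 - <<'E'
from plant import *
import cv2,numpy as np
s=sense();print(s['time'],s['tool_pos'],np.round(s['tool_rot'],3),tip_reach,s['finger_gap'])
for n in("scene","side","wrist"):
    p=camera_params(n);print(n,np.round(p['camera_matrix'],1).tolist(),np.round(p['position'],3),np.round(p['orientation'],3).tolist())
    cv2.imwrite(f'pics/{n}0.png',grab_frame(n)[:,:,::-1])
E
```

```text
pics
0.0 [0.18741589 0.62177913 0.24442961] [[ 0.289  0.957 -0.001]
 [ 0.957 -0.289 -0.002]
 [-0.002  0.    -1.   ]] 0.014 0.08497983931959306
scene [[437.8, 0.0, 316.3], [0.0, 437.8, 200.1], [0.0, 0.0, 1.0]] [1.266 0.567 1.07 ] [[-0.637, 0.547, -0.544], [0.771, 0.468, -0.433], [0.018, -0.695, -0.719]]
side [[442.0, 0.0, 320.5], [0.0, 442.0, 201.8], [0.0, 0.0, 1.0]] [-0.232 -0.774  0.973] [[0.709, -0.435, 0.555], [-0.705, -0.46, 0.54], [0.021, -0.774, -0.633]]
wrist [[320.7, 0.0, 317.3], [0.0, 320.7, 198.9], [0.0, 0.0, 1.0]] [0.114 0.645 0.372] [[0.289, 0.913, 0.287], [0.957, -0.275, -0.089], [-0.002, 0.301, -0.954]]
```

View pics/scene0.png

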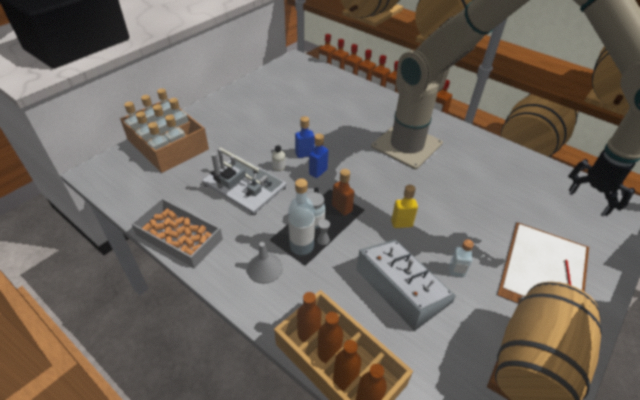

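View pics/side0.png

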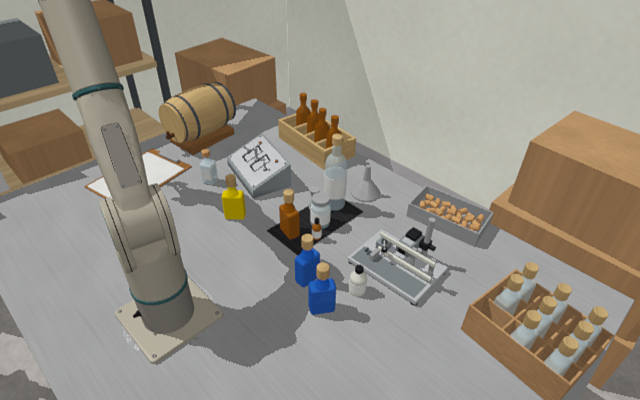

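Scene view: amber flask at (343,192), console (405,280), coder (243,183). Side view: flask (290,213), console (258,163), coder (398,262). I'll enlarge the crops next.

```bash
python3 - <<'E'
import cv2,numpy as np
def crop(f,x,y,w=100,h=75):
    im=cv2.imread(f'pics/{f}0.png')[y:y+h,x:x+w]
    im=cv2.resize(im,(400,300),interpolation=cv2.INTER_CUBIC)
    for k in range(0,w,10):
        cv2.line(im,(k*4,0),(k*4,4 if k%20 else 9),(0,0,255),1)
        if k%20==0: cv2.putText(im,str(x+k),(k*4,18),0,.33,(0,0,255),1)
    for k in range(0,h,10):
        cv2.line(im,(0,k*4),(6,k*4),(0,0,255),1); cv2.putText(im,str(y+k),(8,k*4+4),0,.33,(0,0,255),1)
    return im
a=np.vstack([np.hstack([crop('side',210,125),crop('side',345,215,)]),np.hstack([crop('scene',355,235,),crop('scene',195,140)])])
cv2.imwrite('pics/m1.png',a)
E
```

```text
(no output)
```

View pics/m1.png

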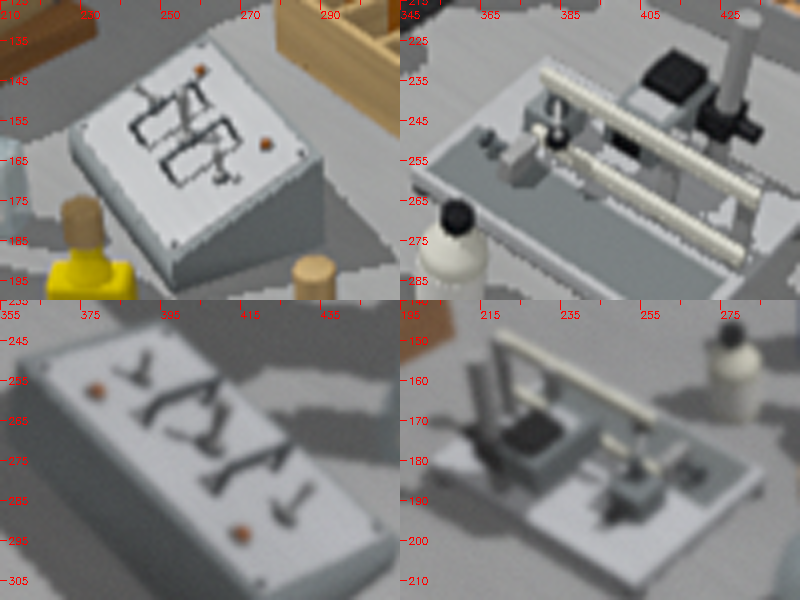

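```bash
cat > h.py <<'E'
from plant import *
import cv2,numpy as np
P={}
def ray(n,uv,p=None):
    p=p or camera_params(n); K=np.array(p['camera_matrix']);R=np.array(p['orientation'])
    d=R@np.linalg.solve(K,[uv[0],uv[1],1.]);return np.array(p['position']),d/np.linalg.norm(d)
def onz(n,uv,z,p=None):
    o,d=ray(n,uv,p);return o+d*(z-o[2])/d[2]
def proj(n,X,p=None):
    p=p or camera_params(n);c=np.array(p['orientation']).T@(np.array(X)-p['position']);q=np.array(p['camera_matrix'])@c;return q[:2]/q[2]
def tri(rs):
    A=sum(np.eye(3)-np.outer(d,d) for o,d in rs);b=sum((np.eye(3)-np.outer(d,d))@o for o,d in rs);X=np.linalg.solve(A,b)
    return X,[np.linalg.norm((np.eye(3)-np.outer(d,d))@(X-o)) for o,d in rs]
E
python3 - <<'E'
from h import *
np.set_printoptions(precision=4,suppress=True)
print('console side');c=[onz('side',u,z) for u,z in(((228,157.5),.038),((253,187.5),.038),((290.5,164.5),.102),((260,135),.102))]
print(np.array(c),np.mean(c,0),[np.linalg.norm(c[i]-c[i-1]) for i in range(4)])
# scene corners
c=[onz('scene',u,z) for u,z in(((398,238),.038),((454,288),.038),((420,322),.102),((360,250),.102))]
print(np.array(c),[np.linalg.norm(c[i]-c[i-1]) for i in range(4)])
for nm,a,b,z in(('upper y45',(381,234.5),(258,169),.102),('upper y-135',(434,264),(219,149),.102)):
    print(nm,tri([ray('side',a),ray('scene',b)]),onz('side',a,z),onz('scene',b,z))
a,b=onz('side',(380,247.5),.043),onz('side',(430,279),.043);print('lower',a,b,np.linalg.norm(a-b))
for n in('side','scene'):
    im=grab_frame(n);h=cv2.cvtColor(im,cv2.COLOR_RGB2HSV)
    m=cv2.inRange(h,(5,150,50),(15,255,200))
    k,l,st,ce=cv2.connectedComponentsWithStats(m)
    for i in range(1,k):
        if st[i,4]>80: print(n,st[i],ce[i],onz(n,ce[i],.06))
E
```

```text
console side
[[0.5199 0.4522 0.038 ]
 [0.4729 0.2403 0.038 ]
 [0.5999 0.1858 0.102 ]
 [0.6471 0.412  0.102 ]] [0.56   0.3226 0.07  ] [np.float64(0.14792833465656785), np.float64(0.21702384548074036), np.float64(0.15232266311794226), np.float64(0.2310293988862397)]
[[0.4479 0.2365 0.038 ]
 [0.4987 0.4502 0.038 ]
 [0.688  0.439  0.102 ]
 [0.6038 0.1993 0.102 ]] [np.float64(0.17260321382015043), np.float64(0.21960332032903004), np.float64(0.20015429363639745), np.float64(0.25402818892097634)]
upper y45 (array([ 0.5511, -0.2533,  0.1025]), [np.float64(0.0023931658747416676), np.float64(0.002393165874741623)]) [ 0.5534 -0.2546  0.102 ] [ 0.5494 -0.2517  0.102 ]
upper y-135 (array([ 0.5651, -0.4255,  0.1033]), [np.float64(0.001025779999805287), np.float64(0.0010257799998050945)]) [ 0.5672 -0.4256  0.102 ] [ 0.5637 -0.4258  0.102 ]
lower [ 0.5608 -0.2529  0.043 ] [ 0.566  -0.4262  0.043 ] 0.17329702883252493
side [300  93  18  40 113] [307.3274 112.8584] [0.9554 0.4757 0.06  ]
side [311 100  30  48 219] [322.7032 122.8265] [0.9427 0.369  0.06  ]
side [167 125  67  29 544] [204.2408 139.6011
[... 509 characters left out ...]
9] [-0.3037 -0.4503  0.06  ]
scene [ 492   41  131   79 3961] [545.7119  76.182 ] [-0.7647  0.2494  0.06  ]
scene [437  88  31  30 439] [451.1572 103.9226] [-0.2816  0.0304  0.06  ]
scene [474 110  31  23 348] [487.8362 120.5747] [-0.2719  0.1951  0.06  ]
scene [   0  131   30   66 1029] [  9.7182 168.4606] [ 1.0628 -0.924   0.06  ]
scene [553 145  44  21 479] [572.8789 155.7724] [-0.2719  0.5218  0.06  ]
scene [623 172  17  22 232] [632.6034 181.3448] [-0.2673  0.722   0.06  ]
scene [335 183  18  29 197] [346.0102 194.1117] [0.4188 0.0155 0.06  ]
scene [ 299  293   63   98 2470] [332.5919 343.8231] [0.852  0.2996 0.06  ]
scene [356 363  31  37 831] [372.3285 383.8219] [0.8694 0.4288 0.06  ]
```

View pics/wrist0.png

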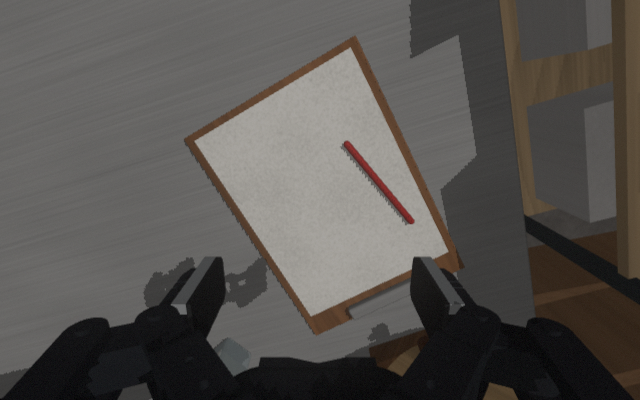

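Positions look consistent (console centre ≈ (0.56,0.32), coder origin ≈ (0.53,−0.30), flask ≈ (0.42,0.005)). The wrist view shows only the clipboard. I'll move over the console.

carry_out(dp=[[-1.3, 3.6, 0], [-1.3, 3.6, 0], [-1.3, 3.6, 0], [-1.3, 3.6, 0], [-1.3, 3.6, 0], [-1.3, 3.6, 0], [-1.3, 3.6, 0], [-1.3, 3.6, 0]], angular=[[0, 0, 0], [0, 0, 0], [0, 0, 0], [0, 0, 0], [0, 0, 0], [0, 0, 0], [0, 0, 0], [0, 0, 0]], grip=255)

```text
time: 0.92
tool_pos: [0.4345, 0.4383, 0.2453]
tool_rot: [[0.289, 0.957, -0.0], [0.957, -0.289, 0.0], [0.0, -0.0, -1.0]]
contact_force: [0.3, 1.2, 0.5]
finger_gap: -0.0003
```

carry_out(dp=[[-1.3, 3.6, 0], [-1.3, 3.6, 0], [-1.3, 3.6, 0], [-1.3, 3.6, 0], [-1.3, 3.6, 0], [0, 0, 0]], angular=[[0, 0, 0], [0, 0, 0], [0, 0, 0], [0, 0, 0], [0, 0, 0], [0, 0, 0]])

```text
time: 1.42
tool_pos: [0.5948, 0.3159, 0.2451]
tool_rot: [[0.3, 0.954, 0.006], [0.954, -0.3, -0.006], [-0.004, 0.008, -1.0]]
contact_force: [1.9, -2.8, -0.5]
finger_gap: -0.0002
```

```bash
python3 - <<'E'
from h import *
s=sense();p=camera_params('wrist');print(s['time'],s['tool_pos'],np.round(s['tool_rot'],3).tolist(),s['finger_gap'],tip_reach)
im=grab_frame('wrist');cv2.imwrite('pics/w1.png',im[:,:,::-1])
import pickle;pickle.dump(p,open('w1.pkl','wb'))
E
```

```text
1.4167 [0.59477095 0.31587192 0.24508439] [[0.3, 0.954, 0.006], [0.954, -0.3, -0.006], [-0.004, 0.008, -1.0]] -0.00016718855142302156 0.014
```

View pics/w1.png

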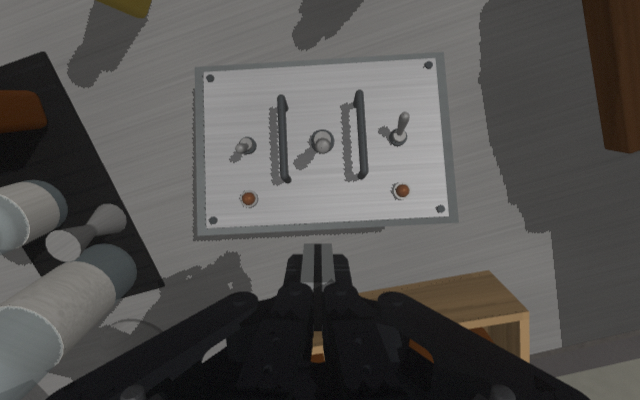

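Wrist view: console panel screws at (210,78), (428,65), (440,209), (213,220); isolator tip at (321,141); guard bars at u≈285 and 361.

```bash
python3 - <<'E'
from h import *
import pickle;p=pickle.load(open('w1.pkl','rb'))
np.set_printoptions(precision=4,suppress=True)
q=[onz('w',u,z,p) for u,z in(((210,78),.042),((428,65),.042),((440,209),.098),((213,220),.098))]
q=np.array(q);print(q,q.mean(0));y=(q[0]-q[1]);y2=q[3]-q[2];print(np.linalg.norm(y),np.linalg.norm(y2),np.linalg.norm(q[0]-q[3]),np.degrees(np.arctan2(y[1],y[0])),np.degrees(np.arctan2(y2[1],y2[0])))
print('tip end',onz('w',(321,139),.125,p))
for u,z in(((282,98),.087),((287,180),.115),((360,92),.087),((363,176),.115)):print(onz('w',u,z,p))
s=sense();print(s['tool_pos'])
# fingertip check
print('tip pix',proj('w',s['tool_pos']+.014*s['tool_rot'][:,2] if hasattr(s['tool_rot'],'shape') else s['tool_pos'],p))
E
```

```text
[[0.4742 0.2453 0.042 ]
 [0.5259 0.448  0.042 ]
 [0.6473 0.4161 0.098 ]
 [0.5958 0.2154 0.098 ]] [0.5608 0.3312 0.07  ]
0.20922217101811685 0.20725627042432254 0.13713802078529452 -104.3105037241267 -104.40252819346586
tip end [0.5517 0.3329 0.125 ]
[0.5136 0.3103 0.087 ]
[0.5766 0.2958 0.115 ]
[0.5288 0.3747 0.087 ]
[0.5921 0.3566 0.115 ]
[0.5912 0.3197 0.2449]
tip pix [320.3983 253.2064]
```

carry_out(dp=[[0.4, -0.2, 0], [0, 0, 2.4], [0, 0, 2.6], [0, 0, 2.6], [0, 0, 2.6], [0, 0, 2.0], [0, 0, 0.6], [0, 0, 0]], angular=[[0, 0, -0.042], [0, 0, 0], [0, 0, 0], [0, 0, 0], [0, 0, 0], [0, 0, 0], [0, 0, 0], [0, 0, 0]])

```text
time: 2.13
tool_pos: [0.5842, 0.3301, 0.1153]
tool_rot: [[0.247, 0.969, -0.004], [0.969, -0.247, -0.002], [-0.002, -0.003, -1.0]]
contact_force: [-0.2, -0.8, 0.3]
finger_gap: -0.0001
```

carry_out(dp=[[0, -0.6, 0], [0, -0.6, 0], [0, -0.6, 0], [0, -0.6, 0], [0, -0.6, 0], [0, -0.6, 0], [0, 0, 0]], angular=[[0, 0, 0], [0, 0, 0], [0, 0, 0], [0, 0, 0], [0, 0, 0], [0, 0, 0], [0, 0, 0]])

```text
time: 2.72
tool_pos: [0.5503, 0.3399, 0.1184]
tool_rot: [[0.247, 0.969, 0.001], [0.969, -0.247, 0.001], [0.001, 0.0, -1.0]]
contact_force: [0.5, -0.7, 0.8]
finger_gap: -0.0001
```

```bash
python3 - <<'E'
from h import *
s=sense();print(s['time'],s['tool_pos'],s['contact_force'])
cv2.imwrite('pics/w2.png',np.vstack([cv2.resize(grab_frame('wrist')[:300,150:550,::-1],(600,450))]))
E
```

```text
2.7167 [0.55025663 0.33994264 0.11840124] [ 0.52881234 -0.67985715  0.82033759]
```

View pics/w2.png

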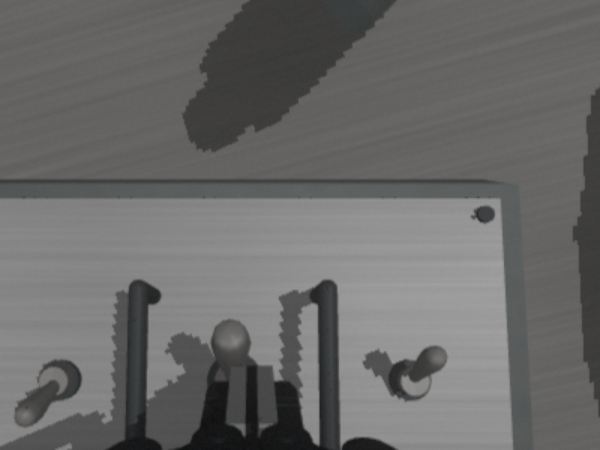

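The bat leans to the operator side (tip at crop (230,342)), with the finger stopped at console x≈−12 past snap-over and no residual force. I'll lift and go over the flask; one more picture will confirm both.

carry_out(dp=[[0, 0, -3.4], [0, 0, -4], [0, 0, -4], [0, 0, -4], [0, 0, -4], [-2, -0.2, -1], [-3.5, -0.4, 0], [-3.6, -0.4, 0]], angular=[[0, 0, 0], [0, 0, 0], [0, 0, 0], [0, 0, 0], [0, 0, 0], [0, 0, 0], [0, 0, 0], [0, 0, 0]], grip=100)

```text
time: 3.43
tool_pos: [0.5184, 0.2538, 0.3224]
tool_rot: [[0.246, 0.969, 0.002], [0.969, -0.246, 0.002], [0.002, 0.001, -1.0]]
contact_force: [0.8, -0.9, 0.2]
finger_gap: 0.052
```

```bash
python3 - <<'E'
from h import *
s=sense();print(s['time'],s['tool_pos'],s['finger_gap'])
cv2.imwrite('pics/w3.png',grab_frame('wrist')[:,:,::-1])
E
```

```text
3.4333 [0.51841055 0.25376531 0.32242113] 0.05198924885334455
```

carry_out(dp=[[-3.6, -0.4, 0], [-3.6, -0.4, 0], [-3.6, -0.4, 0], [-3.6, -0.4, 0], [-3.6, -0.4, 0], [-3.6, -0.4, 0], [-3.6, -0.4, 0], [0, 0, 0]], angular=[[0, 0, 0], [0, 0, 0], [0, 0, 0], [0, 0, 0], [0, 0, 0], [0, 0, 0], [0, 0, 0], [0, 0, 0]])

```text
time: 4.15
tool_pos: [0.4261, 0.0094, 0.3215]
tool_rot: [[0.257, 0.966, -0.003], [0.966, -0.257, -0.003], [-0.004, -0.002, -1.0]]
contact_force: [-0.5, -0.3, -0.6]
finger_gap: 0.0519
```

```bash
python3 - <<'E'
from h import *
import pickle
for i in range(5): grab_frame('side')
s=sense();p=camera_params('wrist');pickle.dump(p,open('w4.pkl','wb'));print(s['time'],s['tool_pos'],s['finger_gap'],np.round(s['tool_rot'],3).tolist())
im=grab_frame('wrist')[:,:,::-1]
w3=cv2.imread('pics/w3.png')
cv2.imwrite('pics/w4.png',im)
cv2.imwrite('pics/m4.png',np.hstack([im[:,80:],cv2.resize(w3,(240,150))[np.r_[0:150,[0]*250]]]))
E
```

```text
4.4 [0.4297634  0.0174013  0.32135246] 0.05198452973829861 [[0.246, 0.969, 0.0], [0.969, -0.246, 0.001], [0.001, -0.0, -1.0]]
```

View pics/m4.png

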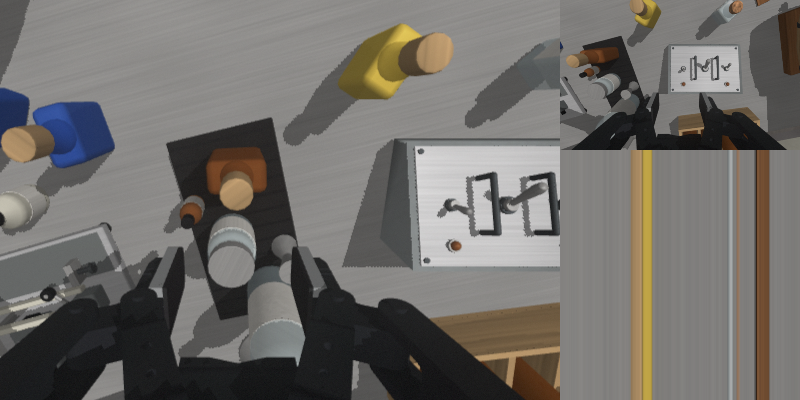

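Flask stopper top at full-frame (316,193), body behind it with its broad face nearly along the image x; jar, vial and jigger are lower than the stopper. Isolator bat visibly leans to the operator side. Now I'll get the flask position and yaw.

```bash
python3 - <<'E'
from h import *
import pickle;p=pickle.load(open('w4.pkl','rb'));np.set_printoptions(precision=4,suppress=True)
im=cv2.imread('pics/w4.png');h=cv2.cvtColor(im,cv2.COLOR_BGR2HSV)
roi=np.zeros(h.shape[:2],np.uint8);roi[130:225,280:355]=1
st=cv2.inRange(h,(8,60,120),(22,180,255))*roi
am=cv2.inRange(h,(3,130,40),(14,255,190))*roi
for n,m in(('st',st),('am',am)):
    ys,xs=np.nonzero(m);print(n,len(xs),xs.min(),xs.max(),ys.min(),ys.max(),np.median(xs),np.median(ys))
# top ellipse of the stopper: circle fit
c=max(cv2.findContours(cv2.morphologyEx(st,2,np.ones((3,3))),0,1)[0],key=cv2.contourArea)
(cx,cy),r=cv2.minEnclosingCircle(c);print('stopper',cx,cy,r,onz('w',(cx,cy),.17,p))
us=np.arange(294,340);vs=np.array([np.nonzero(am[:,u])[0].min() if am[:,u].any() else -1 for u in us]);print(vs)
L=np.array([onz('w',(u,v),.1,p) for u,v in zip(us,vs) if v>0]);d=np.polyfit(L[:,1],L[:,0],1);print('edge dir deg from +y',np.degrees(np.arctan(-d[0])))
print('left/right at z .1',onz('w',(xs.min(),165),.1,p),onz('w',(xs.max(),165),.1,p))
for u in(288,289,290,346,347):print(u,np.nonzero(am[:,u])[0][[0,-1]] if am[:,u].any() else 0)
E
```

```text
st 939 299 340 163 209 317.0 192.0
am 1947 280 346 147 218 316.0 166.0
stopper 316.0 190.8428497314453 18.530271530151367 [0.4328 0.0165 0.17  ]
[151 150 149 149 149 149 149 149 149 149 149 148 149 148 149 148 149 148
 148 148 148 148 148 148 148 148 148 148 148 148 148 148 148 147 147 147
 147 148 147 147 147 147 147 148 148 149]
edge dir deg from +y -11.42797565975082
left/right at z .1 [ 0.4138 -0.02    0.1   ] [0.4317 0.0506 0.1   ]
288 [161 189]
289 [160 191]
290 [157 192]
346 [169 186]
347 0
```

carry_out(dp=[[0, 0.3, 0], [0, 0, 3.4], [0, 0, 3.4], [0, 0, 3.4], [0, 0, 3.4], [0, 0, 2.6], [0, 0, 1.1], [0, 0, 0]], angular=[[0, 0, -0.05], [0, 0, 0], [0, 0, 0], [0, 0, 0], [0, 0, 0], [0, 0, 0], [0, 0, 0], [0, 0, 0]])

```text
time: 5.12
tool_pos: [0.4306, 0.0163, 0.1456]
tool_rot: [[0.197, 0.98, -0.006], [0.98, -0.197, -0.0], [-0.001, -0.006, -1.0]]
contact_force: [-0.6, 0.4, 1.1]
finger_gap: 0.0517
```

carry_out(dp=[[0, 0, 0], [0, 0, 0], [0, 0, 0], [0, 0, 0], [0, 0, 0], [0, 0, 0]], angular=[[0, 0, 0], [0, 0, 0], [0, 0, 0], [0, 0, 0], [0, 0, 0], [0, 0, 0]], grip=255, force=50)

```text
time: 5.62
tool_pos: [0.4325, 0.0153, 0.1489]
tool_rot: [[0.199, 0.98, 0.001], [0.98, -0.199, 0.0], [0.0, 0.001, -1.0]]
contact_force: [-1.1, 0.1, 0.3]
finger_gap: 0.0307
```

carry_out(dp=[[0, 0, -1], [0, 0, -3], [0, 0, -3], [0, 0, -3], [0, 0, 0], [0, 0, 0]], angular=[[0, 0, 0], [0, 0, 0], [0, 0, 0], [0, 0, 0], [0, 0, 0], [0, 0, 0]])

```text
time: 6.12
tool_pos: [0.433, 0.0153, 0.2494]
tool_rot: [[0.199, 0.98, 0.004], [0.98, -0.199, 0.001], [0.001, 0.004, -1.0]]
contact_force: [-0.4, 0.2, -5.5]
finger_gap: 0.0306
```

```bash
python3 - <<'E'
from h import *
s=sense();print(s['time'],s['tool_pos'],s['finger_gap'],np.round(s['tool_rot'],3).tolist(),s['contact_force'])
p=camera_params('wrist');im=grab_frame('wrist');print(np.round(p['position'],3))
w=im[:,:,::-1];sd=grab_frame('side')[150:300,230:470,::-1]
cv2.imwrite('pics/m5.png',np.vstack([cv2.resize(sd,(480,300)),cv2.resize(w,(480,300))]))
E
```

```text
6.1167 [0.4329797  0.0153447  0.24942471] 0.030592098263541534 [[0.199, 0.98, 0.004], [0.98, -0.199, 0.001], [0.001, 0.004, -1.0]] [-0.43414837  0.24432151 -5.51123149]
[0.357 0.032 0.377]
```

View pics/m5.png

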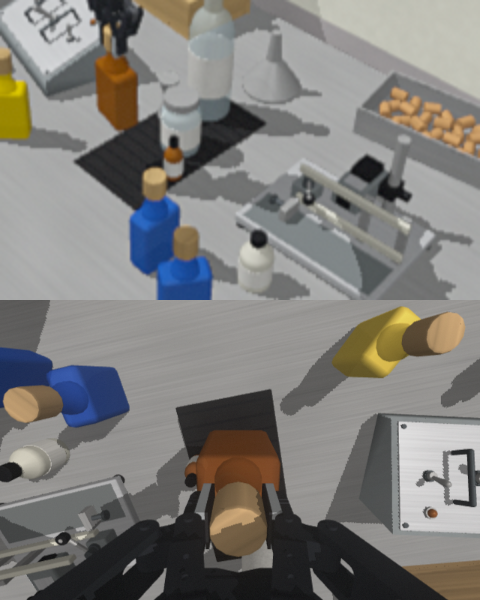

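Flask is lifted upright, its neighbours unmoved. I'll raise it and take a look at the coder from the near side.

carry_out(dp=[[0, 0, -3], [0, 0, -4], [0, 0, -4], [-3, 0.2, -4], [-3.4, 0.2, 0], [-3.4, 0.2, 0], [-3.4, 0.2, 0], [-3.4, 0.2, 0]], angular=[[0, 0, 0], [0, 0, 0], [0, 0, 0], [0, 0, 0], [0, 0, 0], [0, 0, 0], [0, 0, 0], [0, 0, 0]])

```text
time: 6.88
tool_pos: [0.4081, -0.1455, 0.3897]
tool_rot: [[0.199, 0.98, -0.004], [0.98, -0.199, 0.001], [0.0, -0.004, -1.0]]
contact_force: [1.1, 0.3, -4.6]
finger_gap: 0.0305
```

carry_out(dp=[[0, 0, 0], [0, 0, 0], [0, 0, 0], [0, 0, 0], [0, 0, 0], [0, 0, 0], [0, 0, 0], [0, 0, 0]], angular=[[0, 0, -0.07], [0, 0, -0.07], [0, 0, -0.07], [0, 0, -0.07], [0, 0, 0], [0, 0, 0], [0, 0, 0], [0, 0, 0]])

```text
time: 7.55
tool_pos: [0.4094, -0.1443, 0.391]
tool_rot: [[-0.078, 0.997, -0.001], [0.997, 0.078, 0.0], [0.0, -0.001, -1.0]]
contact_force: [0.3, 0.5, -5.1]
finger_gap: 0.0305
```

```bash
python3 - <<'E'
from h import *
import pickle
for i in range(3): grab_frame('side')
s=sense();p=camera_params('wrist');pickle.dump(p,open('w6.pkl','wb'));print(s['time'],s['tool_pos'],s['finger_gap'],np.round(s['tool_rot'],3).tolist(),s['contact_force'])
im=grab_frame('wrist')[:,:,::-1];cv2.imwrite('pics/w6.png',im)
cv2.imwrite('pics/m6.png',cv2.resize(im[100:400,0:400],(800,600),interpolation=cv2.INTER_CUBIC))
E
```

```text
7.7 [ 0.40953679 -0.14436289  0.39146228] 0.030117869625319448 [[-0.079, 0.997, -0.0], [0.997, 0.079, 0.0], [0.0, -0.0, -1.0]] [-0.54920397  0.94193882 -4.75659494]
```

View pics/m6.png

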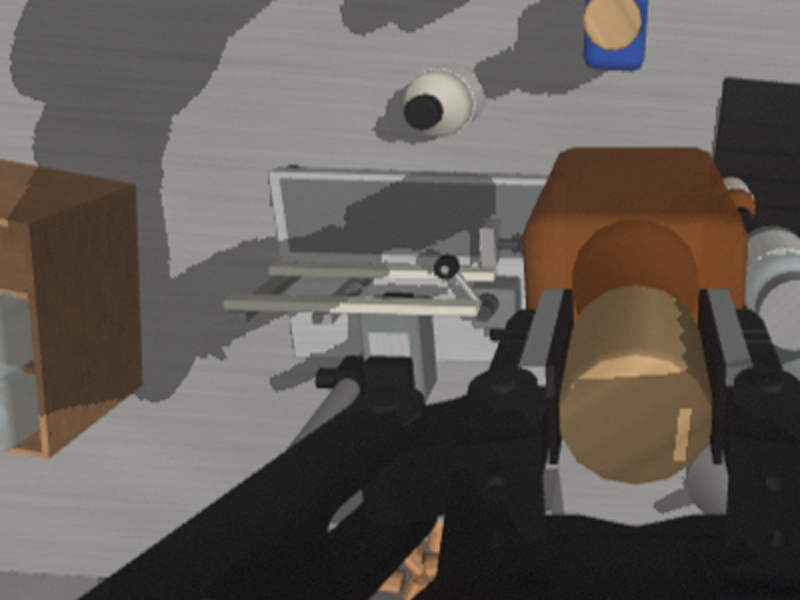

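View: lower rail front-top edge (272,266)→(495,272), upper rail (226,300)→(478,306), end-stop face edge at u≈480 (v 228–262), roller (446,266), bed corner (270,170) in the ×2 crop.

```bash
python3 - <<'E'
from h import *
import pickle;p=pickle.load(open('w6.pkl','rb'));np.set_printoptions(precision=4,suppress=True)
f=lambda u,v,z:onz('w',(u/2,v/2+100),z,p)
a,b=f(272,266,.05),f(495,272,.05);c,d=f(226,300,.109),f(478,306.5,.109)
print('lower',a,b,np.linalg.norm(b-a),'upper',c,d,np.linalg.norm(d-c))
for q,r in((a,b),(c,d)):print(np.degrees(np.arctan2(*(r-q)[1::-1])))
bc=f(270,170,.024);st=f(480,245,.048);ro=f(446,266,.075);print('bed',bc,'stop',st,'roller',ro)
th=np.radians(94.0)
for th in np.radians([93.5,94.5]):
    y=np.array([np.cos(th),np.sin(th)]);x=np.array([y[1],-y[0]])
    O=(a+b)[:2]/2+.045*y-.0215*x;O2=(c+d)[:2]/2+.045*y-.0215*x
    print(O,O2,'in coder: bed',[(bc[:2]-O)@x,(bc[:2]-O)@y],'stop',[(st[:2]-O)@x,(st[:2]-O)@y],'roller',[(ro[:2]-O)@x,(ro[:2]-O)@y])
# flask in hand: body front (camera side) top edge and side edges
for q in((567,150),(708,150)):print('flask top edge',f(*q,.3475))
E
```

```text
lower [ 0.5594 -0.4204  0.05  ] [ 0.5506 -0.2439  0.05  ] 0.17668596255879246 upper [ 0.5598 -0.421   0.109 ] [ 0.5508 -0.2436  0.109 ] 0.17759008405406637
92.84759334923815
92.89084408043334
bed [ 0.4881 -0.4294  0.024 ] stop [ 0.5293 -0.2564  0.048 ] roller [ 0.537  -0.2756  0.075 ]
[ 0.5308 -0.2885] [ 0.5311 -0.2887] in coder: bed [np.float64(-0.05124433828489526), np.float64(-0.1380630928058019)] stop [np.float64(0.000446972078377023), np.float64(0.032160275602971494)] roller [np.float64(0.006996083559929767), np.float64(0.012520679649624044)]
[ 0.53   -0.2889] [ 0.5303 -0.2891] in coder: bed [np.float64(-0.05285743388978691), np.float64(-0.13677935508824718)] stop [np.float64(0.0017968110471379174), np.float64(0.032515949719286556)] roller [np.float64(0.008002166856448839), np.float64(0.012765047216150181)]
flask top edge [ 0.3747 -0.1647  0.3475]
flask top edge [ 0.3716 -0.1262  0.3475]
```

```bash
python3 - <<'E'
from h import *
import pickle;p=pickle.load(open('w6.pkl','rb'));np.set_printoptions(precision=4,suppress=True)
im=cv2.imread('pics/w6.png');h=cv2.cvtColor(im,cv2.COLOR_BGR2HSV)
am=cv2.inRange(h,(3,130,40),(14,255,190));am[:,:262]=0;am[:,362:]=0
us=np.arange(280,360,4);vs=[np.nonzero(am[:,u])[0].min() for u in us];print(vs)
for z in(.2475,.2525):
    L=np.array([onz('w',(u,v),z,p) for u,v in zip(us,vs)])[2:-2];k=np.polyfit(L[:,1],L[:,0],1);print(z,L[0],L[-1],'yaw',90+np.degrees(np.arctan(-k[0])),'x at tcp y',np.polyval(k,-.1444))
# sides: leftmost/rightmost
for v in(180,190,200,210,220):
    x=np.nonzero(am[v])[0];print(v,x.min(),x.max())
print('tcp proj',proj('w',[.4095,-.1444,.3915],p), 'stopper top if centred',[proj('w',[.4095+e,-.1444,.2475+.165],p) for e in(0,.005)])
print(np.round(p['position'],4),np.round(p['orientation'],4).tolist())
E
```

```text
[np.int64(177), np.int64(175), np.int64(175), np.int64(175), np.int64(175), np.int64(175), np.int64(175), np.int64(175), np.int64(175), np.int64(175), np.int64(175), np.int64(175), np.int64(175), np.int64(175), np.int64(175), np.int64(175), np.int64(175), np.int64(175), np.int64(176), np.int64(181)]
0.2475 [ 0.3986 -0.1698  0.2475] [ 0.3945 -0.1179  0.2475] yaw 94.51765257782917 x at tcp y 0.3965779532475171
0.2525 [ 0.3974 -0.1694  0.2525] [ 0.3934 -0.1185  0.2525] yaw 94.51765257782927 x at tcp y 0.39540215674122925
180 279 355
190 274 360
200 269 361
210 264 361
220 262 361
tcp proj [314.8872 275.991 ] stopper top if centred [array([314.4529, 304.6054]), array([313.4874, 315.4483])]
[ 0.3331 -0.1492  0.519 ] [[-0.0786, 0.951, 0.2991], [0.9969, 0.0752, 0.0228], [-0.0008, 0.2999, -0.954]]
```

carry_out(dp=[[0, 0, 0], [-3.1, 1.5, 0], [-3.1, 1.5, 0], [-3.1, 1.5, 0], [-3.1, 1.5, 0], [-3.1, 1.5, 0], [-3.1, 1.5, 0], [-3.2, 1.5, 0]], angular=[[0, 0, 0.028], [0, 0, 0], [0, 0, 0], [0, 0, 0], [0, 0, 0], [0, 0, 0], [0, 0, 0], [0, 0, 0]])

```text
time: 8.42
tool_pos: [0.5264, -0.3578, 0.3912]
tool_rot: [[-0.052, 0.999, -0.0], [0.999, 0.052, 0.001], [0.001, -0.0, -1.0]]
contact_force: [-0.1, 0.4, -4.0]
finger_gap: 0.0307
```

carry_out(dp=[[0, 0, 0], [0, 0, 2.5], [0, 0, 3], [0, 0, 3], [0, 0, 3], [0, 0, 2.5], [0, 0, 0], [0, 0, 0]], angular=[[0, 0, 0], [0, 0, 0], [0, 0, 0], [0, 0, 0], [0, 0, 0], [0, 0, 0], [0, 0, 0], [0, 0, 0]])

```text
time: 9.08
tool_pos: [0.5251, -0.356, 0.2505]
tool_rot: [[-0.051, 0.999, -0.003], [0.999, 0.051, 0.002], [0.002, -0.003, -1.0]]
contact_force: [0.5, -1.0, -4.0]
finger_gap: 0.0304
```

```bash
python3 - <<'E'
from h import *
import pickle
s=sense();p=camera_params('wrist');pickle.dump(p,open('w7.pkl','wb'));print(s['time'],s['tool_pos'],s['finger_gap'],np.round(s['tool_rot'],4).tolist(),s['contact_force'])
np.set_printoptions(precision=4,suppress=True)
im=grab_frame('wrist')[:,:,::-1];cv2.imwrite('pics/w7.png',im)
sd=grab_frame('side')[:,:,::-1]
cv2.imwrite('pics/m7.png',np.hstack([cv2.resize(im[50:350,120:520],(400,300)),cv2.resize(sd[190:300,340:450],(300,300),interpolation=cv2.INTER_CUBIC)]))
E
```

```text
9.0833 [ 0.52507464 -0.35603599  0.25051915] 0.030408696487923766 [[-0.0513, 0.9987, -0.0028], [0.9987, 0.0513, 0.0018], [0.002, -0.0027, -1.0]] [ 0.52909643 -1.02317078 -3.9879243 ]
```

View pics/m7.png

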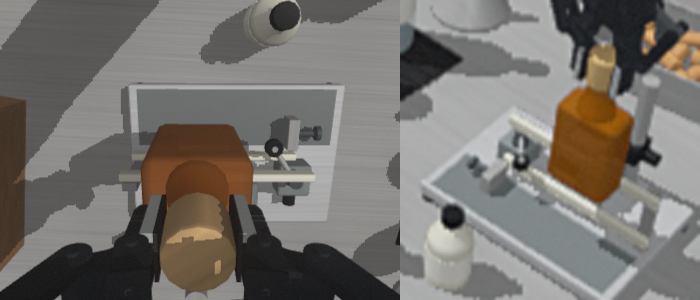

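Flask hangs over the bed parallel to the rails (10 pictures viewed so far). Its bottom edge is at the height of the upper rail's top, so I can compare the two directly.

```bash
python3 - <<'E'
from h import *
import pickle;p=pickle.load(open('w7.pkl','rb'));np.set_printoptions(precision=4,suppress=True)
im=cv2.imread('pics/w7.png');h=cv2.cvtColor(im,cv2.COLOR_BGR2HSV);g=im.astype(int)
am=cv2.inRange(h,(3,130,40),(14,255,190));am[:,:255]=0;am[:,380:]=0
us=np.arange(270,370,5);vs=[np.nonzero(am[140:,u])[0].min()+140 for u in us];print(vs)
F=np.array([onz('w',(u,v-.5),.108,p) for u,v in zip(us,vs)])[2:-3]
yd=np.array([-.0506,.9987]);xd=np.array([.9987,.0506])
O=np.array([.5312,-.2885])
print('flask near edge coder x',((F[:,:2]-O)@xd)[[0,-1]],'y',((F[:,:2]-O)@yd)[[0,-1]])
x=np.nonzero(am[205])[0];print('u range',x.min(),x.max(),[ (onz('w',(q,205),.108,p)[:2]-O)@yd for q in(x.min(),x.max())])
for u in(245,250,255,258,385,395,405,415,425,430):
    c=g[210:245,u].sum(1);c0=g[210:245,u,0]-g[210:245,u,2]
    e=np.diff(c);i=e.argmax();v=211+i;X=onz('w',(u,v-.5),.109,p);print(u,v,e.max(),'bottom',211+e.argmin(),'coder',(X[:2]-O)@xd,(X[:2]-O)@yd)
E
```

```text
[np.int64(197), np.int64(185), np.int64(177), np.int64(175), np.int64(175), np.int64(175), np.int64(175), np.int64(175), np.int64(175), np.int64(175), np.int64(175), np.int64(175), np.int64(175), np.int64(175), np.int64(175), np.int64(175), np.int64(176), np.int64(182), np.int64(191), np.int64(202)]
flask near edge coder x [-0.0218 -0.0227] y [-0.0982 -0.0377]
u range 266 366 [np.float64(-0.11146215794730065), np.float64(-0.022667381240950503)]
245 241 116 bottom 232 coder 0.03805792248091365 -0.13214453181270602
250 224 42 bottom 232 coder 0.02134208714624547 -0.12653009613673002
255 241 117 bottom 232 coder 0.03805736223467628 -0.12298438715311105
258 238 96 bottom 232 coder 0.035065605496021904 -0.12007326930200793
385 242 132 bottom 232 coder 0.03905179265999052 -0.0037755091043738653
395 224 106 bottom 232 coder 0.021325020787197814 0.004115494728455908
405 224 106 bottom 232 coder 0.021323843113756704 0.013130765187298866
415 224 104 bottom 232 coder 0.021322665352111237 0.02214671086433087
425 224 104 bottom 211 coder 0.02132148750225141 0.03116333183541273
430 224 105 bottom 215 coder 0.02132089854423807 0.03567189557993193
```

carry_out(dp=[[0, -0.2, 0], [0, 0, 2.5], [0, 0, 2.5], [0, 0, 2], [0, 0, 0.6], [0, 0, 0.2], [0, 0, 0], [0, 0, 0]], angular=[[0, 0, 0], [0, 0, 0], [0, 0, 0], [0, 0, 0], [0, 0, 0], [0, 0, 0], [0, 0, 0], [0, 0, 0]])

```text
time: 9.85
tool_pos: [0.5247, -0.3578, 0.1755]
tool_rot: [[-0.051, 0.999, 0.003], [0.999, 0.051, -0.002], [-0.002, 0.003, -1.0]]
contact_force: [0.6, -0.4, -5.0]
finger_gap: 0.0302
```

carry_out(dp=[[0, 0, 0.1], [0, 0, 0.1], [0, 0, 0]], angular=[[0, 0, 0], [0, 0, 0], [0, 0, 0]])

```text
time: 10.1
tool_pos: [0.5239, -0.3571, 0.1722]
tool_rot: [[-0.051, 0.999, 0.001], [0.999, 0.051, -0.001], [-0.001, 0.001, -1.0]]
contact_force: [0.6, -0.4, -4.8]
finger_gap: 0.0309
```

carry_out(dp=[[0, 0, 0.1], [0, 0, 0.1], [0, 0, 0.1], [0, 0, 0], [0, 0, 0]], angular=[[0, 0, 0], [0, 0, 0], [0, 0, 0], [0, 0, 0], [0, 0, 0]])

```text
time: 10.52
tool_pos: [0.5235, -0.3569, 0.1684]
tool_rot: [[-0.051, 0.999, -0.0], [0.999, 0.051, 0.0], [0.0, -0.0, -1.0]]
contact_force: [0.2, 0.5, -4.6]
finger_gap: 0.0306
```

carry_out(dp=[[0, 0, 0.1], [0, 0, 0], [0, 0, 0]], angular=[[0, 0, 0], [0, 0, 0], [0, 0, 0]])

```text
time: 10.77
tool_pos: [0.5238, -0.3571, 0.1682]
tool_rot: [[-0.051, 0.999, 0.001], [0.999, 0.051, -0.0], [-0.0, 0.001, -1.0]]
contact_force: [-0.4, 0.3, 0.5]
finger_gap: 0.0308
```

Seated on the bed at the predicted height. Now I'll feel for the rail.

carry_out(dp=[[0, 0.1, -0.02], [0, 0.1, 0], [0, 0, 0]], angular=[[0, 0, 0], [0, 0, 0], [0, 0, 0]])

```text
time: 11.02
tool_pos: [0.5253, -0.3572, 0.1683]
tool_rot: [[-0.051, 0.999, -0.0], [0.999, 0.051, -0.0], [-0.0, -0.0, -1.0]]
contact_force: [-1.7, 0.2, 4.0]
finger_gap: 0.0307
```

carry_out(dp=[[0, 0.1, 0], [0, 0, 0], [0, 0, 0]], angular=[[0, 0, 0], [0, 0, 0], [0, 0, 0]])

```text
time: 11.27
tool_pos: [0.526, -0.3572, 0.1683]
tool_rot: [[-0.051, 0.999, -0.001], [0.999, 0.051, -0.0], [-0.0, -0.001, -1.0]]
contact_force: [-2.8, 0.0, 5.7]
finger_gap: 0.0308
```

carry_out(dp=[[0, 0.1, 0], [0, 0, 0], [0, 0, 0]], angular=[[0, 0, 0], [0, 0, 0], [0, 0, 0]])

```text
time: 11.52
tool_pos: [0.5268, -0.3572, 0.1684]
tool_rot: [[-0.051, 0.999, -0.001], [0.999, 0.051, -0.0], [-0.0, -0.001, -1.0]]
contact_force: [-3.5, 0.0, 6.4]
finger_gap: 0.0303
```

carry_out(dp=[[0, 0, -0.1], [0, 0, -0.1], [0, 0, 0], [0, 0, 0]], angular=[[0, 0, 0], [0, 0, 0], [0, 0, 0], [0, 0, 0]])

```text
time: 11.85
tool_pos: [0.5278, -0.3562, 0.1691]
tool_rot: [[-0.052, 0.999, -0.0], [0.999, 0.052, 0.001], [0.001, -0.0, -1.0]]
contact_force: [0.6, 0.4, -4.5]
finger_gap: 0.0305
```

```bash
python3 - <<'E'
from h import *
import pickle
s=sense();p=camera_params('wrist');pickle.dump(p,open('w8.pkl','wb'));print(s['time'],s['tool_pos'],s['contact_force'])
im=grab_frame('wrist')[:,:,::-1];cv2.imwrite('pics/w8.png',im)
h=cv2.cvtColor(im,cv2.COLOR_BGR2HSV);g=im.astype(int)
am=cv2.inRange(h,(3,130,40),(14,255,190));am[:,:255]=0;am[:,380:]=0
us=np.arange(285,356,5);vs=[np.nonzero(am[140:,u])[0].min()+140 for u in us];print(vs)
O=np.array([.5312,-.2885]);yd=np.array([-.0506,.9987]);xd=np.array([.9987,.0506])
F=np.array([onz('w',(u,v-.5),.028,p) for u,v in zip(us,vs)]);r=(F[:,:2]-O)
print(np.round(r@xd*1000,1),np.round(r@yd*1000,1))
# upper rail front-top edge right of flask
for u in(400,410,420,430):
    c=g[220:330,u].sum(1);e=np.diff(c);print(u,[(221+i,int(e[i])) for i in np.argsort(-e)[:4]])
crop=im[120:400,180:480];crop=cv2.resize(crop,(600,560),interpolation=cv2.INTER_CUBIC);cv2.imwrite('pics/m8.png',crop)
E
```

```text
11.85 [ 0.5277862  -0.35617425  0.16908679] [ 0.5962281   0.3795588  -4.51760135]
[np.int64(175), np.int64(175), np.int64(175), np.int64(175), np.int64(175), np.int64(175), np.int64(175), np.int64(175), np.int64(175), np.int64(175), np.int64(175), np.int64(175), np.int64(175), np.int64(176), np.int64(182)]
[-20.9 -20.9 -20.9 -20.9 -20.9 -20.9 -20.9 -20.9 -20.9 -20.9 -20.9 -20.9
 -20.9 -20.  -14.7] [-94.1 -89.8 -85.5 -81.2 -76.9 -72.7 -68.4 -64.1 -59.8 -55.5 -51.2 -46.9
 -42.6 -38.3 -33.8]
400 [(np.int64(234), 148), (np.int64(266), 93), (np.int64(235), 63), (np.int64(267), 55)]
410 [(np.int64(234), 126), (np.int64(266), 101), (np.int64(233), 63), (np.int64(235), 52)]
420 [(np.int64(238), 248), (np.int64(224), 166), (np.int64(225), 120), (np.int64(287), 118)]
430 [(np.int64(233), 231), (np.int64(258), 113), (np.int64(232), 95), (np.int64(266), 88)]
```

```bash
python3 - <<'E'
from h import *
import pickle
p=pickle.load(open('w8.pkl','rb'))
O=np.array([.5312,-.2885]);yd=np.array([-.0506,.9987]);xd=np.array([.9987,.0506])
for u,v,z in((400,233.5,.05),(410,233.5,.05),(400,265.5,.109),(410,265.5,.109),(430,265.5,.109)):
    r=onz('w',(u,v),z,p)[:2]-O;print(u,v,np.round([r@xd*1000,r@yd*1000],1))
print(proj('w',[*(O+.0215*xd+.02*yd),.05],p),proj('w',[*(O+.0215*xd+.02*yd),.109],p))
E
```

```text
400 233.5 [24.3  2.7]
410 233.5 [24.3 11. ]
400 265.5 [ 21.3 -12.1]
410 265.5 [21.3 -5.5]
430 265.5 [21.3  7.6]
[421.10999777 230.38733355] [448.84389157 265.77410933]
```

Rail consistent with the origin estimate (21.3 mm). Hanging just above the bed there is no friction, so I'll feel for the rail here.

carry_out(dp=[[0, 0.1, -0.05], [0, 0.1, 0], [0, 0, 0], [0, 0, 0]], angular=[[0, 0, 0], [0, 0, 0], [0, 0, 0], [0, 0, 0]])

```text
time: 12.23
tool_pos: [0.5298, -0.3565, 0.1702]
tool_rot: [[-0.051, 0.999, 0.0], [0.999, 0.051, 0.0], [0.0, 0.0, -1.0]]
contact_force: [-0.4, 0.5, -4.4]
finger_gap: 0.0307
```

carry_out(dp=[[0, 0.1, 0], [0, 0, 0], [0, 0, 0]], angular=[[0, 0, 0], [0, 0, 0], [0, 0, 0]])

```text
time: 12.48
tool_pos: [0.5306, -0.3565, 0.1703]
tool_rot: [[-0.051, 0.999, 0.0], [0.999, 0.051, 0.0], [0.0, 0.0, -1.0]]
contact_force: [-0.8, -0.6, -3.9]
finger_gap: 0.031
```

carry_out(dp=[[0, 0.1, 0], [0, 0, 0], [0, 0, 0]], angular=[[0, 0, 0], [0, 0, 0], [0, 0, 0]])

```text
time: 12.73
tool_pos: [0.5317, -0.3565, 0.1703]
tool_rot: [[-0.051, 0.999, 0.0], [0.999, 0.051, -0.0], [-0.0, 0.0, -1.0]]
contact_force: [-0.2, 0.2, -4.5]
finger_gap: 0.0307
```

carry_out(dp=[[0, 0.1, 0], [0, 0, 0], [0, 0, 0]], angular=[[0, 0, 0], [0, 0, 0], [0, 0, 0]])

```text
time: 12.98
tool_pos: [0.5327, -0.3564, 0.1703]
tool_rot: [[-0.051, 0.999, 0.0], [0.999, 0.051, 0.0], [0.0, 0.0, -1.0]]
contact_force: [-0.6, -0.5, -4.4]
finger_gap: 0.0308
```

carry_out(dp=[[0, 0.1, 0], [0, 0, 0], [0, 0, 0]], angular=[[0, 0, 0], [0, 0, 0], [0, 0, 0]])

```text
time: 13.23
tool_pos: [0.5332, -0.3564, 0.1702]
tool_rot: [[-0.051, 0.999, -0.001], [0.999, 0.051, 0.0], [0.0, -0.001, -1.0]]
contact_force: [-1.0, -0.1, -4.3]
finger_gap: 0.0302
```

carry_out(dp=[[0, 0.1, 0], [0, 0, 0], [0, 0, 0]], angular=[[0, 0, 0], [0, 0, 0], [0, 0, 0]])

```text
time: 13.48
tool_pos: [0.5337, -0.3565, 0.1702]
tool_rot: [[-0.051, 0.999, -0.002], [0.999, 0.051, 0.0], [0.0, -0.002, -1.0]]
contact_force: [-3.3, -0.2, -3.1]
finger_gap: 0.0302
```

Rail contact at TCP x ≈ 0.533. I'll back off 1.5 mm and slide toward the stop.

carry_out(dp=[[0, -0.2, 0], [0, 0, 0], [0, 0, 0]], angular=[[0, 0, 0], [0, 0, 0], [0, 0, 0]])

```text
time: 13.73
tool_pos: [0.5331, -0.3564, 0.1704]
tool_rot: [[-0.051, 0.999, 0.001], [0.999, 0.051, -0.0], [-0.0, 0.001, -1.0]]
contact_force: [-0.4, -0.2, -4.2]
finger_gap: 0.0305
```

carry_out(dp=[[0.5, 0, 0], [1, 0, 0], [1, 0, 0], [1, 0, 0], [1, 0, 0], [0.5, 0, 0], [0, 0, 0], [0, 0, 0]], angular=[[0, 0, 0], [0, 0, 0], [0, 0, 0], [0, 0, 0], [0, 0, 0], [0, 0, 0], [0, 0, 0], [0, 0, 0]])

```text
time: 14.4
tool_pos: [0.5304, -0.3061, 0.1705]
tool_rot: [[-0.052, 0.999, 0.001], [0.999, 0.052, -0.0], [-0.0, 0.001, -1.0]]
contact_force: [-0.2, 0.2, -3.8]
finger_gap: 0.0307
```

carry_out(dp=[[0, -0.08, 0], [0.5, 0, 0.05], [0.5, 0, 0.05], [0, 0, 0.05], [0, 0, 0.05], [0, 0, 0], [0, 0, 0]], angular=[[0, 0, 0], [0, 0, 0], [0, 0, 0], [0, 0, 0], [0, 0, 0], [0, 0, 0], [0, 0, 0]])

```text
time: 14.98
tool_pos: [0.5288, -0.2968, 0.1684]
tool_rot: [[-0.051, 0.999, 0.0], [0.999, 0.051, -0.0], [-0.0, 0.0, -1.0]]
contact_force: [-0.3, -0.8, -3.9]
finger_gap: 0.0303
```

carry_out(dp=[[0.3, 0, 0], [0.2, 0, 0], [0, 0, 0], [0, 0, 0]], angular=[[0, 0, 0], [0, 0, 0], [0, 0, 0], [0, 0, 0]])

```text
time: 15.32
tool_pos: [0.5285, -0.2915, 0.1684]
tool_rot: [[-0.051, 0.999, 0.0], [0.999, 0.051, -0.0], [-0.0, 0.0, -1.0]]
contact_force: [-0.2, -0.2, -3.7]
finger_gap: 0.0303
```

carry_out(dp=[[0.1, 0, 0], [0.1, 0, 0], [0, 0, 0], [0, 0, 0]], angular=[[0, 0, 0], [0, 0, 0], [0, 0, 0], [0, 0, 0]])

```text
time: 15.65
tool_pos: [0.5284, -0.2907, 0.1686]
tool_rot: [[-0.051, 0.999, 0.001], [0.999, 0.051, -0.002], [-0.002, 0.001, -1.0]]
contact_force: [-0.1, -4.6, -4.7]
finger_gap: 0.0303
```

Firm contact with the end stop (Fy −4.6 N) where predicted. Now I'll seat it on the bed.

carry_out(dp=[[0, 0, 0.05], [0, 0, 0.03], [0, 0, 0], [0, 0, 0], [0, 0, 0]], angular=[[0, 0, 0], [0, 0, 0], [0, 0, 0], [0, 0, 0], [0, 0, 0]])

```text
time: 16.07
tool_pos: [0.5287, -0.2908, 0.1684]
tool_rot: [[-0.051, 0.999, 0.002], [0.999, 0.051, -0.002], [-0.002, 0.001, -1.0]]
contact_force: [-2.2, -5.3, 2.7]
finger_gap: 0.0306
```

carry_out(dp=[[0, 0, 0], [0, 0, 0], [0, 0, 0], [0, 0, 0], [0, 0, 0]], angular=[[0, 0, 0], [0, 0, 0], [0, 0, 0], [0, 0, 0], [0, 0, 0]], grip=100)

```text
time: 16.48
tool_pos: [0.5285, -0.2886, 0.1673]
tool_rot: [[-0.052, 0.999, -0.0], [0.999, 0.052, 0.001], [0.001, -0.0, -1.0]]
contact_force: [0.4, 0.9, 0.7]
finger_gap: 0.0519
```

carry_out(dp=[[0, 0, -1], [0, 0, -3], [0, 0, -4], [0, 0, -4], [0, 0, -2], [0, 0, 0], [0, 0, 0], [0, 0, 0]], angular=[[0, 0, 0], [0, 0, 0], [0, 0, 0], [0, 0, 0], [0, 0, 0], [0, 0, 0], [0, 0, 0], [0, 0, 0]])

```text
time: 17.15
tool_pos: [0.5279, -0.289, 0.3071]
tool_rot: [[-0.051, 0.999, -0.001], [0.999, 0.051, 0.001], [0.001, -0.001, -1.0]]
contact_force: [-0.4, 0.4, -0.6]
finger_gap: 0.0516
```

```bash
python3 - <<'E'
from h import *
import pickle
s=sense();p=camera_params('wrist');pickle.dump(p,open('w9.pkl','wb'));print(s['time'],s['tool_pos'],s['finger_gap'],np.round(s['tool_rot'],3).tolist(),s['contact_force'])
im=grab_frame('wrist')[:,:,::-1];cv2.imwrite('pics/w9.png',im);sd=grab_frame('side')[:,:,::-1]
cv2.imwrite('pics/m9.png',np.hstack([cv2.resize(im[50:350,170:490],(427,400)),cv2.resize(sd[190:300,345:445],(364,400),interpolation=cv2.INTER_CUBIC)]))
E
```

```text
17.15 [ 0.52787955 -0.28899985  0.30714952] 0.051595694365265614 [[-0.051, 0.999, -0.001], [0.999, 0.051, 0.001], [0.001, -0.001, -1.0]] [-0.44420821  0.44723167 -0.56990201]
```

View pics/m9.png

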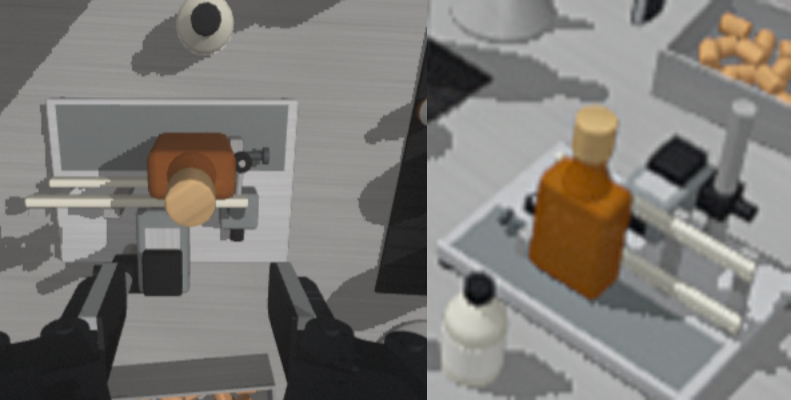

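Flask stands upright, broad face along the rails, at the end stop, with the roller displaced (crop (242,161)). I'll check it numerically (11 pictures viewed).

```bash
python3 - <<'E'
from h import *
import pickle
p=pickle.load(open('w9.pkl','rb'));np.set_printoptions(precision=1,suppress=True)
O=np.array([.5312,-.290]);yd=np.array([-.0506,.9987]);xd=np.array([.9987,.0506])
r=onz('w',(170+242*.7494,50+161*.75),.075,p)[:2]-O;r=np.array([r@xd,r@yd])*1000
a=lambda q:np.arctan2(q[1]-40,q[0]-46)
print('roller',r,'arm',(a([8,14])-a(r)))
im=cv2.imread('pics/w9.png');h=cv2.cvtColor(im,cv2.COLOR_BGR2HSV)
am=cv2.inRange(h,(3,130,40),(14,255,190));am[:140]=0;am[:,:270]=0;am[:,360:]=0
us=np.arange(290,342,3);vs=[np.nonzero(am[:,u])[0].min() for u in us];print(vs)
F=np.array([onz('w',(u,v-.5),.027,p)[:2]-O for u,v in zip(us,vs)])*1000;print(F@xd)
x=np.nonzero(am[165])[0];print([(onz('w',(q,165),.06,p)[:2]-O)@yd*1000 for q in(x.min(),x.max())])
im=cv2.imread('pics/w9.png')
E
```

```text
roller [-0.7 41.2] arm -5.657603001000597
[np.int64(153), np.int64(150), np.int64(150), np.int64(150), np.int64(150), np.int64(150), np.int64(150), np.int64(150), np.int64(150), np.int64(150), np.int64(150), np.int64(150), np.int64(150), np.int64(150), np.int64(150), np.int64(151), np.int64(152), np.int64(158)]
[-13.8 -17.6 -17.6 -17.6 -17.6 -17.6 -17.6 -17.6 -17.6 -17.6 -17.6 -17.6
 -17.6 -17.6 -17.6 -16.4 -15.1  -7.4]
[np.float64(-39.61372937842255), np.float64(33.875607174886575)]
```

Arm angle ≈ 0.63 rad (tripped; expected 0.66), flask parallel to the rails. I'll return to the console.

carry_out(dp=[[0, 0, -3.5], [3, 0, 0], [3.7, 0, 0], [3.7, 0, 0], [3.7, 0, 0], [3.7, 0, 0], [3.7, 0, 0], [3.7, 0, 0]], angular=[[0, 0, 0], [0, 0, 0], [0, 0, 0], [0, 0, 0], [0, 0, 0], [0, 0, 0], [0, 0, 0], [0, 0, 0]], grip=255)

```text
time: 17.92
tool_pos: [0.5144, -0.0361, 0.3414]
tool_rot: [[-0.051, 0.999, -0.003], [0.999, 0.051, 0.0], [0.0, -0.003, -1.0]]
contact_force: [-0.1, 0.1, -0.2]
finger_gap: -0.0001
```

carry_out(dp=[[3.7, 0, 0], [3.7, 0, 0], [3.7, 0, 0], [3.7, 0, 0], [3.7, 0, 0], [3.7, 0, 0], [3.7, 0, 0], [3.7, 0, 0]], angular=[[0, 0, 0], [0, 0, 0], [0, 0, 0], [0, 0, 0], [0, 0, 0], [0, 0, 0], [0, 0, 0], [0, 0, 0]])

```text
time: 18.58
tool_pos: [0.4993, 0.2592, 0.3413]
tool_rot: [[-0.051, 0.999, -0.002], [0.999, 0.051, -0.001], [-0.001, -0.002, -1.0]]
contact_force: [1.0, 0.6, -0.9]
finger_gap: -0.0001
```

carry_out(dp=[[3.5, 0, 0], [3, 0, 0], [0, 0, 0], [0, 0, 0], [0, 0, 0], [0, 0, 0], [0, 0, 0]], angular=[[0, 0, 0], [0, 0, 0], [0, 0, 0.1], [0, 0, 0.1], [0, 0, 0.1], [0, 0, 0], [0, 0, 0]])

```text
time: 19.17
tool_pos: [0.4966, 0.3225, 0.3414]
tool_rot: [[0.244, 0.97, -0.002], [0.97, -0.244, -0.001], [-0.002, -0.001, -1.0]]
contact_force: [-0.2, -0.6, 0.8]
finger_gap: 0.0001
```

```bash
python3 - <<'E'
from h import *
np.set_printoptions(precision=4,suppress=True)
grab_frame('side');grab_frame('side')
s=sense();print(s['time'],s['tool_pos'],s['tool_rot'][0])
C=np.array([.5608,.3312]);x=np.array([.9686,-.2487]);y=np.array([.2487,.9686]);d=s['tool_pos'][:2]-C;print('console',d@x,d@y)
t=C-.062*x-s['tool_pos'][:2];R=np.array(s['tool_rot']);print('tool move cm',R.T@np.array([*t,.106-s['tool_pos'][2]])*100)
for n,uv in(('square side',(207,172)),('yellow',(234,207))):
    q=onz('side',uv,.05);print(n,q,(q[:2]-C)@x,(q[:2]-C)@y)
E
```

```text
19.2667 [0.4968 0.3225 0.3419] [ 0.2442  0.9697 -0.0011]
console -0.05984034644301804 -0.024388868684330253
tool move cm [ 2.4605 -0.1843 23.5876]
square side [0.4013 0.4109 0.05  ] -0.17434703426134343 0.037537030033548996
yellow [0.3551 0.1873 0.05  ] -0.1634377273226321 -0.19057736568888475
```

carry_out(dp=[[2.4, -0.2, 0], [0, 0, 3.5], [0, 0, 3.5], [0, 0, 3.5], [0, 0, 3.5], [0, 0, 3.5], [0, 0, 3], [0, 0, 0]], angular=[[0, 0, 0], [0, 0, 0], [0, 0, 0], [0, 0, 0], [0, 0, 0], [0, 0, 0], [0, 0, 0], [0, 0, 0]])

```text
time: 19.93
tool_pos: [0.4972, 0.3438, 0.1316]
tool_rot: [[0.245, 0.969, -0.01], [0.969, -0.245, -0.007], [-0.009, -0.008, -1.0]]
contact_force: [-1.8, -1.3, -1.5]
finger_gap: -0.0001
```

carry_out(dp=[[0, 0, 2], [0, 0, 1], [0, 0, 0], [0, 0, 0]], angular=[[0, 0, 0], [0, 0, 0], [0, 0, 0], [0, 0, 0]])

```text
time: 20.27
tool_pos: [0.5013, 0.3465, 0.1084]
tool_rot: [[0.246, 0.969, 0.0], [0.969, -0.246, 0.0], [0.001, 0.0, -1.0]]
contact_force: [0.3, 0.9, -0.2]
finger_gap: -0.0001
```

carry_out(dp=[[0, 0.5, 0], [0, 0.5, 0], [0, 0.5, 0], [0, 0.5, 0], [0, 0.5, 0], [0, 0.5, 0], [0, 0.2, 0], [0, 0, 0]], angular=[[0, 0, 0], [0, 0, 0], [0, 0, 0], [0, 0, 0], [0, 0, 0], [0, 0, 0], [0, 0, 0], [0, 0, 0]])

```text
time: 20.93
tool_pos: [0.5151, 0.3438, 0.1079]
tool_rot: [[0.24, 0.97, -0.031], [0.971, -0.24, 0.001], [-0.006, -0.03, -1.0]]
contact_force: [-34.0, 5.0, 23.8]
finger_gap: -0.0002
```

The push jammed (34 N): friction at the bat's end face. I'll back off at once and push along the bat's arc (forward and up) instead.

carry_out(dp=[[0, -0.8, 0], [0, -0.8, 0], [0, -0.7, 0], [0, 0, 0], [0, 0, 0]], angular=[[0, 0, 0], [0, 0, 0], [0, 0, 0], [0, 0, 0], [0, 0, 0]])

```text
time: 21.35
tool_pos: [0.5109, 0.344, 0.108]
tool_rot: [[0.247, 0.969, 0.002], [0.969, -0.247, 0.0], [0.001, 0.002, -1.0]]
contact_force: [0.1, -0.7, -0.4]
finger_gap: -0.0001
```

```bash
python3 - <<'E'
from h import *
import pickle
s=sense();p=camera_params('wrist');pickle.dump(p,open('w10.pkl','wb'));print(s['time'],s['tool_pos'],s['contact_force'],np.round(s['tool_rot'],3).tolist())
im=grab_frame('wrist')[:,:,::-1];cv2.imwrite('pics/w10.png',im);sd=grab_frame('side')[:,:,::-1]
cv2.imwrite('pics/m10.png',np.hstack([cv2.resize(im[150:400,200:460],(416,400)),cv2.resize(sd[120:200,220:300],(380,400),interpolation=cv2.INTER_CUBIC)]))
E
```

```text
21.35 [0.51091431 0.34398289 0.10801344] [ 0.14266706 -0.68032164 -0.42919312] [[0.247, 0.969, 0.002], [0.969, -0.247, 0.0], [0.001, 0.002, -1.0]]
```

View pics/m10.png

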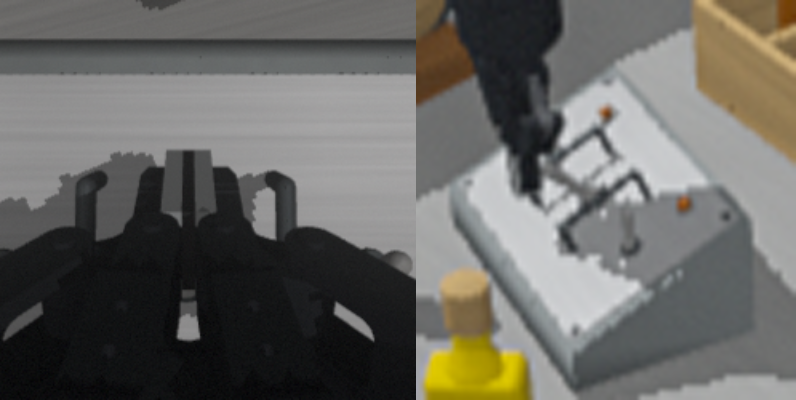

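Bat still leans off toward the finger, bars and small toggles unaffected (12th and last picture). I'll push along the arc, checking force midway.

carry_out(dp=[[0, -0.5, 0.4], [0, 0, 0.4], [0, 0.5, 0], [0, 0.3, -0.24], [0, 0.3, -0.24], [0, 0, 0]], angular=[[0, 0, 0], [0, 0, 0], [0, 0, 0], [0, 0, 0], [0, 0, 0], [0, 0, 0]])

```text
time: 21.95
tool_pos: [0.5144, 0.3425, 0.104]
tool_rot: [[0.247, 0.969, -0.003], [0.969, -0.247, -0.001], [-0.001, -0.003, -1.0]]
contact_force: [-4.4, 2.3, -3.3]
finger_gap: -0.0001
```

carry_out(dp=[[0, 0.3, -0.24], [0, 0, 0]], angular=[[0, 0, 0], [0, 0, 0]])

```text
time: 22.12
tool_pos: [0.5168, 0.342, 0.1065]
tool_rot: [[0.246, 0.969, -0.004], [0.969, -0.246, -0.001], [-0.001, -0.003, -1.0]]
contact_force: [-5.8, 0.7, -1.6]
finger_gap: 0.0001
```

carry_out(dp=[[0, 0.3, -0.22], [0, 0.3, -0.2], [0, 0, 0]], angular=[[0, 0, 0], [0, 0, 0], [0, 0, 0]])

```text
time: 22.37
tool_pos: [0.5243, 0.3405, 0.1115]
tool_rot: [[0.246, 0.969, -0.0], [0.969, -0.246, 0.0], [0.0, -0.0, -1.0]]
contact_force: [-2.1, -0.3, 1.5]
finger_gap: -0.0003
```

carry_out(dp=[[0, 0.3, -0.15], [0, 0.3, -0.15], [0, 0, 0]], angular=[[0, 0, 0], [0, 0, 0], [0, 0, 0]])

```text
time: 22.62
tool_pos: [0.5325, 0.3386, 0.1148]
tool_rot: [[0.247, 0.969, 0.004], [0.969, -0.247, 0.001], [0.002, 0.004, -1.0]]
contact_force: [0.7, 0.2, -0.9]
finger_gap: -0.0001
```

Force vanished, so it has snapped over. I'll retreat up and go to the same pose as the first console picture, to compare the images numerically.

carry_out(dp=[[0, -0.8, 0], [0, 0, -3], [0, 0, -4], [0, 0, -4], [0, 0, -2], [0, 3.5, 0], [0, 3.5, 0], [0, 0, 0]], angular=[[0, 0, 0], [0, 0, 0], [0, 0, 0], [0, 0, 0], [0, 0, 0], [0, 0, 0], [0, 0, 0], [0, 0, 0]])

```text
time: 23.28
tool_pos: [0.5967, 0.3196, 0.2447]
tool_rot: [[0.252, 0.968, 0.008], [0.968, -0.252, -0.002], [-0.0, 0.008, -1.0]]
contact_force: [0.6, -1.8, -0.2]
finger_gap: 0.0004
```

```bash
cat > t.py <<'E'
from h import *
import pickle
for i in range(4): sd=grab_frame('side')
s=sense();p=camera_params('wrist');im=grab_frame('wrist')[:,:,::-1];cv2.imwrite('pics/w11.png',im)
p1=pickle.load(open('w1.pkl','rb'));im1=cv2.imread('pics/w1.png')
print(s['time'],s['tool_pos'],s['contact_force'])
# map panel plane (given, 0.40 rad slope) of w1 and now into a common console grid, 1 mm/px, at tip height plane offset
C=np.array([.5608,.3312]);x=np.array([.9686,-.2487]);y=np.array([.2487,.9686])
def rect(im,p):
    G=[(-.07,-.1),(-.07,.1),(.06,.1),(.06,-.1)]
    src=np.float32([proj('w',[*(C+a*x+b*y),.07+.423*a],p) for a,b in G]);dst=np.float32([((b+.1)*2000,(a+.07)*2000) for a,b in G])
    return cv2.warpPerspective(im,cv2.getPerspectiveTransform(src,dst),(400,260))
a,b=rect(im1,p1),rect(im,p);cv2.imwrite('pics/rect.png',np.vstack([a,b]))
# template match patches of the three bats from w1
for n,cy in(('lamp',-.07),('isolator',0),('belt',.07)):
    u=int((cy+.1)*2000);t=a[60:220,max(0,u-36):u+36][20:-20,6:-6];r=cv2.matchTemplate(b[20:240,max(0,u-56):min(400,u+56)],t,cv2.TM_CCOEFF_NORMED);_,m,_,l=cv2.minMaxLoc(r);print(n,round(m,3),'shift px(0.5mm)',l[0]-(max(0,u-36)+6-max(0,u-56)),l[1]-60)
E
python3 t.py
```

```text
23.4833 [0.58885937 0.32432364 0.24333389] [ 0.88966938  0.26665299 -0.5223338 ]
lamp 0.992 shift px(0.5mm) 0 0
isolator 0.983 shift px(0.5mm) 0 1
belt 0.992 shift px(0.5mm) 0 0
```

```bash
python3 - <<'E'
from h import *
a=cv2.imread('pics/side0.png');b=grab_frame('side')[:,:,::-1].copy()
for n,(x,y,w,h) in dict(tall=(325,135,22,60),jar=(310,192,20,34),vial=(309,219,15,22),ink=(348,266,20,28),yellow=(220,175,26,45),square=(199,148,20,36),funnel=(352,166,28,34),blue1=(294,234,28,52),blue2=(306,262,32,52)).items():
    t=a[y:y+h,x:x+w];r=cv2.matchTemplate(b[y-8:y+h+8,x-8:x+w+8],t,cv2.TM_CCOEFF_NORMED);_,m,_,l=cv2.minMaxLoc(r);print(n,round(m,3),l[0]-8,l[1]-8)
h=cv2.cvtColor(b,cv2.COLOR_BGR2HSV);m=cv2.inRange(h,(5,150,50),(15,255,200));k,l,st,ce=cv2.connectedComponentsWithStats(m[200:290,350:450].copy())
print(st[1:][st[1:,4]>60])
sc=grab_frame('scene')[:,:,::-1];a=cv2.imread('pics/scene0.png')
for n,(x,y,w,h) in dict(tall=(289,180,26,75),jigger=(314,220,16,24),square=(453,238,22,36),ink=(270,146,16,24)).items():
    t=a[y:y+h,x:x+w];r=cv2.matchTemplate(sc[y-8:y+h+8,x-8:x+w+8],t,cv2.TM_CCOEFF_NORMED);_,mm,_,l=cv2.minMaxLoc(r);print('scene',n,round(mm,3),l[0]-8,l[1]-8)
E
```

```text
tall 0.942 0 0
jar 0.999 0 0
vial 0.943 0 0
ink 0.879 0 0
yellow 0.941 0 0
square 0.999 0 0
funnel 0.605 0 0
blue1 0.928 0 0
blue2 0.929 0 0
[[ 23  34  28  38 374]]
scene tall 0.887 0 0
scene jigger 0.999 0 0
scene square 0.659 1 0
scene ink 0.735 0 0
```

All bystanders sit at zero shift (the lower scores come from shadows and the arm). Handing in.

```bash
python3 -c "
from plant import *
print(sense()['contact_force']);print(sign_off())"
```

```text
[0.66796351 0.50060454 0.14603466]
the job is handed in; nothing more can be done
None
```

The coder is set up for its next bottle, and I handed the job in at about 24 s. I flipped the isolator off, stood the amber flask on the bed and slid it against the end stop. Then I let go of the flask and flipped the isolator back on.

**What the last checks showed**
- **End stop and roller:** the flask met the stop with about 5 N. The roller arm measured about 0.63 rad, past its 0.42 trip point and close to the expected 0.66.
- **Rails:** the broad face is parallel to the rails. The gap is somewhere between 0 and 1.5 mm; my last measurement put the flask very near the rail, so it may be touching.
- **Toggles:** the isolator and both small toggles match the first console picture to within 0.5 mm.
- **Neighbours:** those I compared show no shift beyond one pixel. The funnel, and the square bottle in one of its two views, matched weakly (about 0.6–0.66). I put that down to shadow and the arm but did not look closer.

**What went wrong:** my first push to switch the isolator back on jammed and reached at least 34 N. I only saw the reading at the end of that move, so the peak could have been higher than that and I can't rule out that it passed the 40 N limit. I backed off and pushed along the bat's arc instead, which took about 6 N.

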